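# Return the check weights from the balance to their cases

## Robot

A 6-joint arm with a two-finger parallel gripper is mounted at the origin on a cart in front of the work surface, level with it; the furniture and walls round the work are solid. World frame = base frame: x ahead of the robot, y to its left, z up, the work surface at z = 0. Lengths are in m, angles in rad, forces in N, time in s.
With the tool pointing down it reaches from about 0.375 to 0.825 m from the base axis. Payload 5.5 kg.
Tool frame: the origin (TCP) lies at the very end of the fingers, on their centre line; the grasp point (between the pads) lies 19 mm behind it; z points along the fingers, y is the line along which they close (so a half turn about z gives the same grasp; the last joint's range is limited). The gripper opens to 85 mm and grips with 20 to 120 N. Pads are 22 mm wide; open, the fingers measure 114 mm over their backs; the gripper's body (76 mm by 85 mm) begins 54 mm behind the grasp point. The pads swing forward as they close: fully open they stand 13 mm farther back than shut.
Start: joints at [-1.247, 0.314, -0.047, 1.21, 0, 1.571], TCP at [0.191, -0.569, 0.211] pointing down, gripper open.
Joint ranges: [-2.67, 2.67], [-0.69, 1.73], [-1.03, 1.25], [-2.08, 2.16], [-1.42, 1.45], [-3.14, 3.14]. Speed limits (rad/s): [2.39, 2.39, 3.01, 3.14, 3.14, 3.14].

## Interface

Orientations are given as [roll, pitch, yaw] about the fixed x, y, z axes, in that order (R = Rz(yaw) Ry(pitch) Rx(roll)).
In Python, from cell import sense, get_image, get_calibration, close_job gives the robot as it stands.
- The arm moves only by the tool play_rows, never from a script. Its argument "deltas" is a list of rows, each a list of 7 numbers: the closure, from -1 (fully open) to 1 (shut), then the shift along the tool's x, y, z in mm, then the turn, a rotation vector about the tool's x, y, z in rad. In form: [[claw, tx, ty, tz, wx, wy, wz], ...]. A call has 1 to 20 rows; each row shifts and turns the commanded pose from where the row before left it, along the tool's axes as they then stand; what a row does not reach is not made up. A row lasts 1/8 s, in which the tool goes at most 62.5 mm and 10.7 degrees, less where a joint would pass 70% of its speed; a pose out of reach is approached as far as the arm can. A call is refused whole if a number of a shift passes 62.5 or a number of a turn 0.188, either way. A call with a gripper value outside its range is refused whole. The fingers move at their own pace and stop on an object; "newtons" is the grip in N (left out, the last holds). Time passes only in rows, so rows that do not move let the fingers close. It gives the time, the measured TCP pose, the force, the opening and the grip force at its end, in the units of the state.
- sense(): the state, without advancing time (a new reading comes with each control period).
- get_image(name): name is "scene" or "side" or "wrist"; returns (picture, depth): 384x512x3 uint8, red, green, blue; 384x512 float32, m along the optical axis (not along the pixel's ray), 0 where there is no reading.
- get_calibration(name): a dict with "K" (3x3 intrinsics, pixels), "R" (3x3) and "t" (3): a world point X has camera coordinates R X + t. Camera axes: x right, y down, z forward; pixel columns grow to the right and rows downward; lengths in m; the calibration is good to about 2 mm. The wrist camera is an equidistant fisheye: a pixel r from the principal point sees the ray r / f radians off the axis. A picture is of the moment at which its call begins: read the wrist's pose just before it. get_calibration takes no time and is no camera call; for the wrist camera it gives the pose at the moment of the call.
- close_job(): hands the job in; it is judged then, once.
The state is a dict: "clock": time; "q": joint angles; "joint_velocities": joint speeds; "joint_efforts": joint torques, N m; "tool_pos": TCP position; "tcp_rot": TCP orientation; "force": force on the tool from outside, world axes, zero at the start; "wrist_torque": the same for the moment, N m; "grip_width": opening from 0.0 (shut) to 1.0 (fully open); "finger_force": force on a finger pad.
Only numpy, scipy, OpenCV 4.12 (cv2) and the standard library are available. Lean on these libraries where they do the work, as an engineer would, in place of code of your own. Each camera call takes 0.05 s, during which the arm holds its last target. There are 200 camera calls.

## Task

The balance check is done: take the four nested brass knob weights off the balance pan, one after another from the top, and put each upright into the round case made for its size, seated on the felt. Set them down gently, never on the bare bench, don't lean on the balance, and leave the brown dropper bottle alone.

Things in the scene. Friction and masses are not known exactly. Their poses are not given: they have to be found in the camera images.
- weight_small: Round brass weight, 28 mm in diameter, about 0.05 kg; the top one of the stack at the start. Disc 18 mm high; on its top in the middle a knob to hold it by, 16 mm in diameter, 14 mm high (32 mm in all). A recess in its underside, 21 mm wide, 15 mm deep, goes over the knob of the weight below: lift straight up 20 mm. Origin: centre of the underside, z up; its yaw means nothing.
- weight_medium: Round brass weight, 40 mm in diameter, about 0.10 kg; second from the top at the start. Disc 18 mm high; on its top in the middle a knob to hold it by, 16 mm in diameter, 14 mm high (32 mm in all). A recess in its underside, 21 mm wide, 15 mm deep, goes over the knob of the weight below: lift straight up 20 mm. Origin: centre of the underside, z up; its yaw means nothing.
- weight_large: Round brass weight, 52 mm in diameter, about 0.20 kg; third from the top at the start. Disc 18 mm high; on its top in the middle a knob to hold it by, 16 mm in diameter, 14 mm high (32 mm in all). A recess in its underside, 21 mm wide, 15 mm deep, goes over the knob of the weight below: lift straight up 20 mm. Origin: centre of the underside, z up; its yaw means nothing.
- weight_largest: Round brass weight, 66 mm in diameter, about 0.50 kg; the bottom one at the start. Disc 18 mm high; on its top in the middle a knob to hold it by, 16 mm in diameter, 14 mm high (32 mm in all). A recess in its underside, 21 mm wide, 15 mm deep, goes over the knob of the weight below: lift straight up 20 mm. Origin: centre of the underside, z up; its yaw means nothing.
- case_small: Case of the 28 mm weight: loose round black cup, 20 mm high, lid off. Pocket 38 mm in diameter, flaring to 48 mm at the mouth (cup 56 mm across there); its blue felt floor lies 8 mm above the bench, so the seated weight's disc stands 6 mm above the rim. Origin: centre of the underside, z up.
- case_medium: Case of the 40 mm weight: loose round black cup, 20 mm high, lid off. Pocket 50 mm in diameter, flaring to 60 mm at the mouth (cup 68 mm across there); its blue felt floor lies 8 mm above the bench, so the seated weight's disc stands 6 mm above the rim. Origin: centre of the underside, z up.
- case_large: Case of the 52 mm weight: loose round black cup, 20 mm high, lid off. Pocket 62 mm in diameter, flaring to 72 mm at the mouth (cup 80 mm across there); its blue felt floor lies 8 mm above the bench, so the seated weight's disc stands 6 mm above the rim. Origin: centre of the underside, z up.
- case_largest: Case of the 66 mm weight: loose round black cup, 20 mm high, lid off. Pocket 76 mm in diameter, flaring to 86 mm at the mouth (cup 94 mm across there); its blue felt floor lies 8 mm above the bench, so the seated weight's disc stands 6 mm above the rim. Origin: centre of the underside, z up.
- balance: White precision balance, fixed, 210 x 165 mm, grey console with display towards the robot. Its steel pan, 124 mm in diameter, is its highest part, 72 mm above the bench; the pan's centre lies 30 mm along +x from the origin. Origin: centre of the underside; +x points from the console to the back.
- dropper_1: Brown dropper bottle with blue ring and black cap, 28 mm in diameter, 97 mm high, standing loose on the bench behind the green tube rack (95 mm high, fixed, between balance and cases; a tall analyser stands behind the cases, its front 0.63 m ahead of the robot). To be left alone. Origin: centre of the underside.
Mind the look-alikes: they are no part of the job. Leave any blue look-alike of the weight_large alone.

How it is judged:
By the outcome, as a careful person would: the job done as asked, in the order asked, and still so for the second after the job is handed in, with the robot touching nothing.
It also fails if it takes over 106 s, if anything falls off the work surface, if the arm or the gripper's body presses on something with over 40 N, if the wrist force passes 120 N, or if a joint passes its speed limit or range.

## Working session

There is one attempt and no reset: what is moved stays moved. The work goes in short steps, Python scripts to look and compute and a tool call to move; the robot and the scene stay as the last step left them, time stands still between calls to the robot, and variables do not carry over. Pictures are saved under pics/ and viewed, at most 14 in all, crops included, and the job is handed in when it is done.

Besides the shell and the picture viewer there is one more tool, called after "Call:" as name(argument=value, ...) on one line, values as JSON. play_rows: Moves the arm, as the interface text tells. Its arguments: {"type":"object","properties":{"deltas":{"type":"array"},"newtons":{"type":"number"}},"required":["deltas"]}

```bash
mkdir -p pics; ls; python3 - <<'E'
from cell import *
import cv2,numpy as np
for n in ["scene","side"]:
    im,d=get_image(n); c=get_calibration(n)
    np.savez(f"pics/{n}0.npz",im=im,d=d,**c)
    cv2.imwrite(f"pics/{n}0.png",im[:,:,::-1])
    print(n,c,(d>0).mean())
s=sense();print({k:np.round(v,3) for k,v in s.items()})
E
```

```text
pics
scene {'K': array([[404.90137527,   0.        , 247.40254726],
       [  0.        , 404.90137527, 188.03211595],
       [  0.        ,   0.        ,   1.        ]]), 'R': array([[ 0.81542257, -0.57886428,  0.00147802],
       [-0.29949193, -0.42406435, -0.85467772],
       [ 0.49536917,  0.69648085, -0.51915682]]), 't': array([-0.49049303,  0.27710378,  1.09273709])} 0.9961496988932291
side {'K': array([[350.80008708,   0.        , 255.14455033],
       [  0.        , 350.80008708, 195.48300665],
       [  0.        ,   0.        ,   1.        ]]), 'R': array([[-0.87106595, -0.49103101, -0.01151808],
       [-0.23192346,  0.4318666 , -0.87160929],
       [ 0.43296146, -0.75655785, -0.4900659 ]]), 't': array([0.52097009, 0.23681407, 0.6860588 ])} 0.9944610595703125
{'clock': np.float64(0.1), 'q': array([-1.247,  0.314, -0.048,  1.21 ,  0.   ,  1.571]), 'joint_velocities': array([ 0.   , -0.002,  0.002,  0.001,  0.   ,  0.001]), 'joint_efforts': array([ 0.0000e+00, -5.4077e+01,  3.4054e+01,  1.1000e-02, -0.0000e+00,
        0.0000e+00]), 'tool_pos': array([ 0.191, -0.568,  0.21 ]), 'tcp_rot': array([-3.14 , -0.   ,  0.324]), 'force': array([-0.658, -0.108, -0.02 ]), 'wrist_torque': array([-0.014, -0.022, -0.004]), 'finger_force': np.float64(0.0), 'grip_width': np.float64(1.0)}
```

View pics/scene0.png

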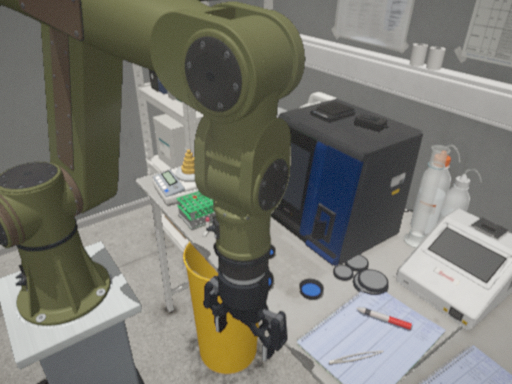

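View pics/side0.png

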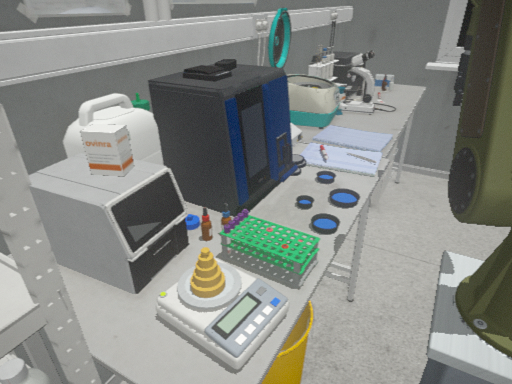

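The side view shows the stack at about (207,275) and four blue-felt cases at (305,202), (326,176), (344,198) and (324,224). The dropper is behind the rack at about (228,215). In the scene view the arm hides most of the cases, except one at (311,288).

```bash
cat > h.py <<'E'
import cv2,numpy as np
def cast(c,uv,z):
    """pixels -> world points on plane z (pinhole)"""
    uv=np.atleast_2d(uv).astype(float); K,R,t=c["K"],c["R"],c["t"]
    d=np.c_[uv,np.ones(len(uv))]@np.linalg.inv(K).T@R; C=-R.T@t
    return C+d*((z-C[2])/d[:,2])[:,None]
def cloud(c,d):
    v,u=np.mgrid[:d.shape[0],:d.shape[1]]
    p=np.stack([(u-c["K"][0,2])/c["K"][0,0],(v-c["K"][1,2])/c["K"][1,1],np.ones_like(d)],-1)*d[...,None]
    return (p-c["t"])@c["R"]
def circ(p):
    A=np.c_[2*p[:,:2],np.ones(len(p))]; s=np.linalg.lstsq(A,(p[:,:2]**2).sum(1),rcond=None)[0]
    return s[:2],np.sqrt(s[2]+s[0]**2+s[1]**2)
E
python3 - <<'E'
from h import *
for n in ["side","scene"]:
    c=np.load(f"pics/{n}0.npz"); im=c["im"]; P=cloud(c,c["d"]); hsv=cv2.cvtColor(im,cv2.COLOR_RGB2HSV)
    print(n,"cam",np.round(-c["R"].T@c["t"],3))
    blue=cv2.inRange(hsv,(98,120,50),(125,255,255)); 
    N,L,S,_=cv2.connectedComponentsWithStats(blue)
    for i in range(1,N):
        if S[i,4]>25:
            q=P[L==i]; print("blue",S[i],np.round(np.median(q,0),3),np.round(np.ptp(q,axis=0),3))
    g=cv2.inRange(hsv,(12,110,60),(28,255,255))
    N,L,S,_=cv2.connectedComponentsWithStats(g)
    for i in range(1,N):
        if S[i,4]>40:
            q=P[L==i]; print("brass",S[i],np.round(np.median(q,0),3),np.round(np.percentile(q,2,axis=0),3),np.round(np.percentile(q,98,axis=0),3))
    # dark cups
    low=((P[...,2]>.004)&(P[...,2]<.03)&(hsv[...,2]<75)&(P[...,0]>.3)&(P[...,0]<.75)).astype(np.uint8)
    N,L,S,_=cv2.connectedComponentsWithStats(low)
    for i in range(1,N):
        if S[i,4]>40:
            q=P[L==i]; print("dark",S[i],np.round(np.median(q,0),3),np.round(np.percentile(q,2,axis=0),3),np.round(np.percentile(q,98,axis=0),3))
c=np.load("pics/side0.npz")
cv2.imwrite("pics/crop1.png",cv2.resize(c["im"][150:340,150:370,::-1],None,fx=3.1,fy=3.1,interpolation=cv2.INTER_CUBIC))
E
```

```text
side cam [0.212 0.673 0.549]
blue [ 262   76   29  104 1708] [ 0.674 -0.261  0.241] [0.48  1.035 0.498]
blue [ 225   98   24  107 1141] [ 0.674 -0.04   0.214] [0.481 0.742 0.493]
blue [282 166  15  13  54] [ 0.637 -0.299  0.043] [0.432 1.032 0.511]
blue [319 175  14   4  43] [ 0.54  -0.395  0.008] [0.044 0.052 0.013]
blue [332 193  25  10 184] [ 0.442 -0.281  0.008] [0.071 0.085 0.016]
blue [299 200  12   4  39] [ 0.539 -0.2    0.008] [0.031 0.042 0.015]
blue [185 214  14  16 177] [0.761 0.062 0.018] [0.58  0.639 0.547]
blue [314 219  23  10 179] [ 0.444 -0.116  0.008] [0.261 0.818 0.543]
blue [271 297   9   9  48] [0.419 0.24  0.05 ] [0.012 0.017 0.006]
brass [222 217   9   7  41] [0.655 0.053 0.051] [0.649 0.042 0.043] [0.664 0.057 0.056]
brass [202 221  10  19 126] [0.689 0.095 0.039] [0.681 0.084 0.007] [0.699 0.099 0.055]
brass [ 191  248   34   49 1127] [0.529 0.297 0.107] [0.508 0.271 0.077] [0.559 0.316 0.158]
brass [ 262  301   51   83 1743] [ 0.429  0.12  -0.274] [ 0.402 -0.05  -0.459] [ 0.511  0.194 -0.189]
dark [213 205  11   7  42] [ 0.733 -0.022  0.024] [ 0.715 -0.025  
[... 308 characters left out ...]
0.728 0.758]
blue [320 211  10  23  85] [ 0.664 -0.292  0.136] [0.011 0.034 0.064]
blue [306 240  30  23 124] [ 0.637 -0.315  0.041] [0.013 0.11  0.012]
blue [301 283  20  13 195] [ 0.539 -0.383  0.006] [0.057 0.047 0.017]
brass [182 150  13  24 214] [0.526 0.27  0.109] [ 0.233 -0.337  0.081] [0.546 0.296 0.463]
brass [ 183  242   75  132 4079] [ 0.462  0.004 -0.492] [ 0.168 -0.528 -0.732] [0.598 0.22  0.303]
dark [339 251  29  23 101] [ 0.694 -0.368  0.016] [ 0.667 -0.415  0.005] [ 0.745 -0.362  0.03 ]
dark [358 279  30  14  77] [ 0.668 -0.493  0.019] [ 0.652 -0.503  0.011] [ 0.704 -0.443  0.022]
dark [300 280  23  19 121] [ 0.54  -0.383  0.014] [ 0.507 -0.417  0.005] [ 0.565 -0.356  0.019]
```

View pics/crop1.png

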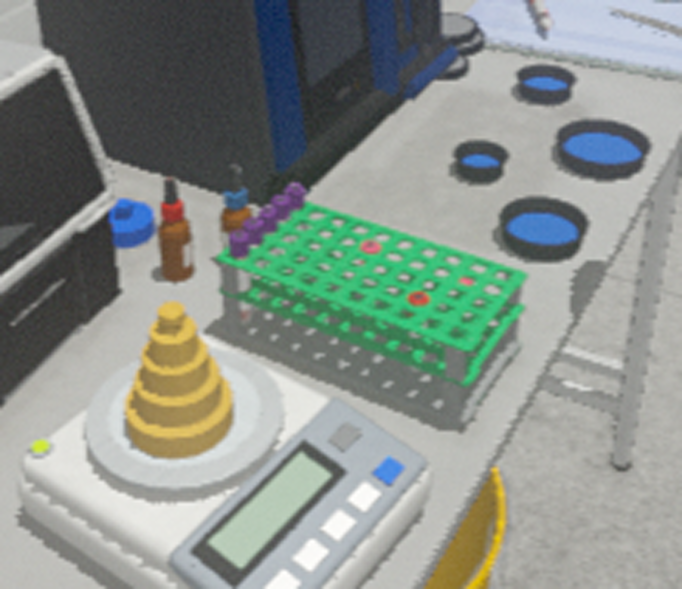

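The crop shows the brass stack, the rack, and the dropper at about world (0.655, 0.05). Heights match the spec: stack top 0.158, felt 0.008. The cases are roughly at (0.54,-0.20), (0.54,-0.39), (0.44,-0.28) and (0.44,-0.12). I'll move above them and measure with the wrist camera.

Call:
play_rows(deltas=[[-1,0,0,0,0,0,0.162],[-1,0,0,0,0,0,0.162],[-1,32,-36,-16,0,0,0],[-1,32,-36,-16,0,0,0],[-1,32,-36,-16,0,0,0],[-1,32,-36,-16,0,0,0],[-1,32,-36,-16,0,0,0],[-1,32,-36,-16,0,0,0],[-1,32,-36,-16,0,0,0],[-1,32,-40,-16,0,0,0],[-1,0,0,0,0,0,0],[-1,0,0,0,0,0,0]])

```text
clock: 1.6
tool_pos: [0.4467, -0.2768, 0.3381]
tcp_rot: [-3.142, 0.001, 0.0]
force: [0.2, -0.2, -1.1]
grip_width: 0.997
finger_force: 0.0
```

```bash
cat >> h.py <<'E'
def wcast(c,uv,z):
    """fisheye wrist pixels -> world on plane z"""
    uv=np.atleast_2d(uv).astype(float); K,R,t=c["K"],c["R"],c["t"]
    x=(uv-[K[0,2],K[1,2]])/[K[0,0],K[1,1]]; r=np.linalg.norm(x,axis=1)+1e-12
    d=np.c_[x*(np.sin(r)/r)[:,None],np.cos(r)]@R; C=-R.T@t
    return C+d*((z-C[2])/d[:,2])[:,None]
E
python3 - <<'E'
from cell import *; from h import *
c=get_calibration("wrist"); im,d=get_image("wrist"); np.savez("pics/w1.npz",im=im,d=d,**c)
cv2.imwrite("pics/w1.png",im[:,:,::-1]); s=sense()
print(s["tool_pos"],s["tcp_rot"],c["K"][0],-c["R"].T@c["t"],c["R"])
E
```

```text
[ 0.44626657 -0.2772407   0.33793779] [-3.14132249e+00  1.23325297e-03 -7.70257168e-04] [297.31863964   0.         261.66209969] [ 0.52929522 -0.27658148  0.50132147] [[ 1.86915266e-04 -9.99999983e-01  7.18422949e-06]
 [-9.47465478e-01 -1.74797831e-04  3.19857996e-01]
 [-3.19857990e-01 -6.65931518e-05 -9.47465494e-01]]
```

View pics/w1.png

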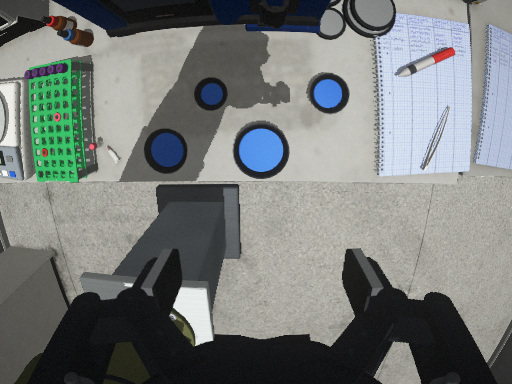

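The wrist view shows the four cases cleanly: (211,94), (329,93), (166,151) and (261,150). I'll fit circles to the felt.

```bash
cat >> h.py <<'E'
def felts(c,im):
    hsv=cv2.cvtColor(im,cv2.COLOR_RGB2HSV); m=cv2.inRange(hsv,(98,110,40),(125,255,255))
    for k in cv2.findContours(m,cv2.RETR_EXTERNAL,cv2.CHAIN_APPROX_NONE)[0]:
        if 300<cv2.contourArea(k)<8000:
            p=wcast(c,k[:,0],.008); o,r=circ(p); res=np.abs(np.linalg.norm(p[:,:2]-o,axis=1)-r).max()
            if res<.006: print("felt",np.round(o,4),"r",round(r,4),"res",round(res,4), "px",k[:,0].mean(0).round())
E
python3 - <<'E'
from h import *
c=np.load("pics/w1.npz"); felts(c,c["im"])
E
```

```text
felt [ 0.4429 -0.1114] r 0.0299 res 0.0015 px [167. 150.]
felt [ 0.4399 -0.2748] r 0.0373 res 0.0011 px [261. 150.]
felt [ 0.5361 -0.194 ] r 0.018 res 0.0011 px [211.  93.]
felt [ 0.5378 -0.3856] r 0.0243 res 0.0016 px [328.  93.]
```

Call:
play_rows(deltas=[[-1,3,-30,0,0,0,0],[-1,3,-50,0,0,0,0],[-1,3,-50,0,0,0,0],[-1,3,-50,0,0,0,0],[-1,3,-50,0,0,0,0],[-1,3,-50,0,0,0,0],[-1,3,-50,0,0,0,0],[-1,3,-50,0,0,0,0],[-1,3,-50,0,0,0,0],[-1,3,-50,0,0,0,0],[-1,3,-50,0,0,0,0],[-1,3,-30,0,0,0,0],[-1,0,0,0,0,0,0],[-1,0,0,0,0,0,0]])

```text
clock: 3.4
tool_pos: [0.4754, 0.1404, 0.3541]
tcp_rot: [-3.014, 0.002, 0.198]
force: [0.2, 0.0, 0.0]
grip_width: 1.001
finger_force: 0.0
```

```bash
cat >> h.py <<'E'
def snap(name):
    from cell import get_calibration,get_image,sense
    s=sense(); c=get_calibration("wrist"); im,d=get_image("wrist"); cv2.imwrite(f"pics/{name}.png",im[:,:,::-1]); np.savez(f"pics/{name}.npz",im=im,d=d,**c)
    print("tcp",np.round(s["tool_pos"],4),np.round(s["tcp_rot"],3),"t",round(float(s["clock"]),2)); return c,im,d
def brass(c,im,d,zs):
    """depth cloud of brass; circle centre from points at disc-top heights"""
    hsv=cv2.cvtColor(im,cv2.COLOR_RGB2HSV); m=cv2.inRange(hsv,(12,90,50),(30,255,255))
    v,u=np.nonzero(m&(d>0)); x=(np.c_[u,v]-[c["K"][0,2],c["K"][1,2]])/c["K"][0,0]; r=np.linalg.norm(x,axis=1)+1e-9
    k=d[v,u]; p=np.c_[x*(np.tan(r)/r)[:,None],np.ones(len(x))]*k[:,None]; p=(p-c["t"])@c["R"]
    for z in zs:
        q=p[np.abs(p[:,2]-z)<.004]
        if len(q)>8: h=cv2.minEnclosingCircle((q[:,:2]*1000).astype(np.float32)); print("z",z,len(q),"enc",np.round(h[0],1),round(h[1],1),"mean",np.round(q.mean(0)*1000,1))
    return p
E
python3 - <<'E'
from h import *
c,im,d=snap("w2"); p=brass(c,im,d,[.158,.144,.126,.108,.09]); print(-c["R"].T@c["t"])
cv2.imwrite("pics/w2c.png",im[:,:,::-1])
E
```

```text
tcp [0.4754 0.1404 0.3541] [-3.014e+00  2.000e-03  1.980e-01] t 3.4
z 0.158 119 enc [540.4 283.8] 8.1 mean [540.3 283.3 157.7]
z 0.144 199 enc [540.5 283.8] 14.2 mean [541.  279.7 143.8]
z 0.126 251 enc [540.9 283.3] 20.0 mean [543.1 276.3 126. ]
z 0.108 326 enc [540.5 283.8] 26.5 mean [541.5 273.2 108. ]
z 0.09 378 enc [540.8 283.6] 33.0 mean [543.9 270.3  89.9]
[0.56071111 0.13635549 0.51592887]
```

View pics/w2.png

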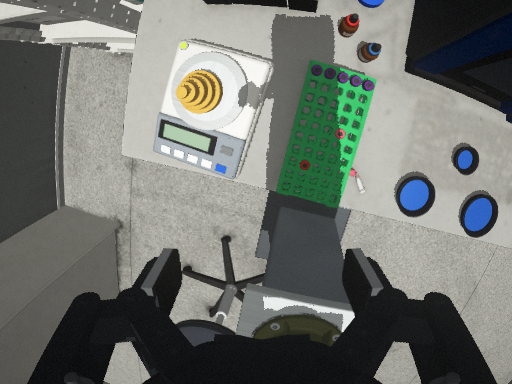

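The stack centre is well measured at (0.5406, 0.2837), and all five radii match. The arm fell short and tilted, so I'll check the joints.

```bash
python3 -c "
from cell import sense
s=sense();print(s['q'].round(3),s['joint_velocities'].round(3),s['joint_efforts'].round(1),s['wrist_torque'].round(2))"
```

```text
[ 1.960e-01  9.400e-02 -3.000e-03  1.477e+00  1.280e-01  3.141e+00] [-0.005 -0.003 -0.002 -0.002  0.001 -0.001] [  0.3 -40.5  34.6   0.    0.5  -0. ] [-0.06 -0.06 -0.02]
```

Call:
play_rows(deltas=[[-1,0,0,0,0,0,0],[-1,0,0,0,0,0,0]])

```text
clock: 3.7
tool_pos: [0.4754, 0.1403, 0.3542]
tcp_rot: [-3.013, 0.002, 0.197]
force: [-1.3, 0.4, 0.7]
grip_width: 0.997
finger_force: 0.0
```

Joint 6 hit its limit, because q6 = q1 + π − yaw. I'll use yaw = π/2 throughout, so tool x = world y, tool y = world x and tool z is down.

```bash
cat >> h.py <<'E'
def turn(rpy=(np.pi,0,np.pi/2)):
    from cell import sense; from scipy.spatial.transform import Rotation as R
    s=sense(); v=(R.from_euler("xyz",s["tcp_rot"]).inv()*R.from_euler("xyz",rpy)).as_rotvec(); return s,v
E
python3 -c "
from h import *
s,v=turn();print(v,v/9)"
```

```text
[-0.10873047 -0.08638023 -1.37179146] [-0.01208116 -0.0095978  -0.15242127]
```

Call:
play_rows(deltas=[[-1,0,0,0,-0.0121,-0.0096,-0.1524],[-1,0,0,0,-0.0121,-0.0096,-0.1524],[-1,0,0,0,-0.0121,-0.0096,-0.1524],[-1,0,0,0,-0.0121,-0.0096,-0.1524],[-1,0,0,0,-0.0121,-0.0096,-0.1524],[-1,0,0,0,-0.0121,-0.0096,-0.1524],[-1,0,0,0,-0.0121,-0.0096,-0.1524],[-1,0,0,0,-0.0121,-0.0096,-0.1524],[-1,0,0,0,-0.0121,-0.0096,-0.1524],[-1,0,0,0,0,0,0],[-1,0,0,0,0,0,0]])

```text
clock: 5.08
tool_pos: [0.4755, 0.1405, 0.3542]
tcp_rot: [-3.142, -0.0, 1.569]
force: [0.5, 0.4, -0.5]
grip_width: 1.005
finger_force: 0.0
```

```bash
python3 -c "
from h import *
s,v=turn();print(v,s['tool_pos'],s['q'].round(2))"
```

```text
[-5.6336501e-05 -1.1242003e-04 -2.1851491e-03] [0.47547632 0.14054325 0.35422042] [0.29 0.1  0.01 1.48 0.   1.86]
```

Call:
play_rows(deltas=[[-1,28,13,20,0,0,0],[-1,29,13,30,0,0,0],[-1,29,13,34,0,0,0],[-1,29,13,35,0,0,0],[-1,28,13,35,0,0,0],[-1,0,0,10,0,0,0],[-1,0,0,0,0,0,0],[-1,0,0,0,0,0,0]], newtons=40)

```text
clock: 6.08
tool_pos: [0.541, 0.2832, 0.1917]
tcp_rot: [3.14, -0.001, 1.57]
force: [-0.1, 0.7, 0.5]
grip_width: 1.001
finger_force: 0.0
```

```bash
python3 -c "
from h import *
c,im,d=snap('w3');brass(c,im,d,[.158,.144,.126,.108,.09])"
```

```text
tcp [0.541  0.2832 0.1917] [ 3.14e+00 -1.00e-03  1.57e+00] t 6.08
z 0.158 384 enc [540.2 284.6] 8.0 mean [540.2 285.2 157.8]
z 0.144 606 enc [540.1 284.4] 14.1 mean [540.3 288.8 143.8]
z 0.126 694 enc [540.8 284.5] 20.0 mean [541.9 292.6 125.9]
z 0.108 770 enc [540.5 284.5] 26.1 mean [540.1 296.3 107.9]
z 0.09 1002 enc [540.9 285.4] 32.9 mean [541.7 300.8  90. ]
```

View pics/w3.png

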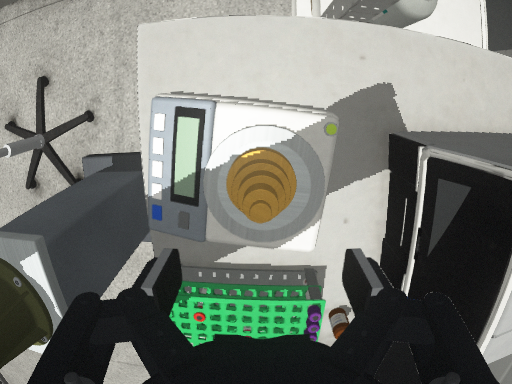

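The knob sits centred between the pads, stack centre (0.5404, 0.2845). Descend and grip.

Call:
play_rows(deltas=[[-1,1,0,15,0,0,0],[-1,0,0,15,0,0,0],[-1,0,0,10,0,0,0],[-1,0,0,5,0,0,0],[-1,0,0,0,0,0,0],[1,0,0,0,0,0,0],[1,0,0,0,0,0,0],[1,0,0,0,0,0,0],[1,0,0,0,0,0,0],[1,0,0,0,0,0,0],[1,0,0,0,0,0,0],[1,0,0,0,0,0,0]], newtons=40)

```text
clock: 7.62
tool_pos: [0.5404, 0.2847, 0.1452]
tcp_rot: [-3.142, 0.0, 1.571]
force: [0.1, -0.6, 0.2]
grip_width: 0.0
finger_force: 0.0
```

```bash
python3 -c "
from h import *
from cell import *
c,im,d=snap('w4');brass(c,im,d,[.158,.144,.126,.108,.09])
im,d=get_image('side');
a=cv2.resize(im[180:330,140:320,::-1],None,fx=3,fy=3,interpolation=cv2.INTER_CUBIC)
cv2.imwrite('pics/s4.png',a); print(sense()['grip_width'],sense()['finger_force'],sense()['force'])"
```

```text
tcp [0.5404 0.2847 0.1452] [-3.142  0.     1.571] t 7.62
z 0.158 121 enc [539.6 286.4] 7.6 mean [539.4 290.5 156.9]
z 0.144 901 enc [540.3 284.6] 14.1 mean [540.4 289.8 143.8]
z 0.126 1003 enc [540.9 284.5] 20.1 mean [541.8 293.5 125.9]
z 0.108 1105 enc [540.6 284.5] 26.1 mean [540.  297.4 108. ]
z 0.09 1394 enc [540.8 285.2] 32.9 mean [541.7 302.   90. ]
0.0003961264598725461 0.0 [0.29905008 1.1054904  0.17647839]
```

View pics/s4.png

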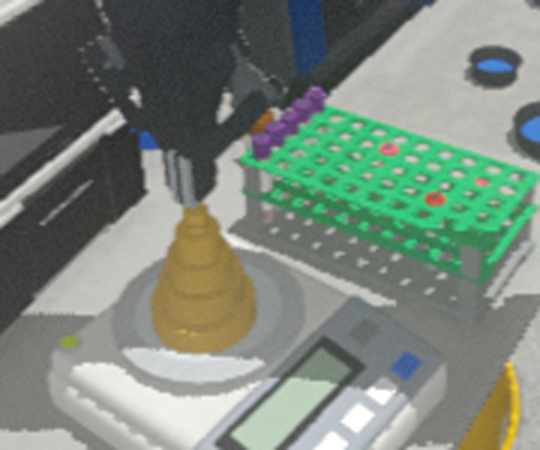

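The fingers shut just above the knob without touching it. I'll measure where the real tips are from depth.

```bash
python3 -c "
from h import *
from cell import *
im,d=get_image('side');c=get_calibration('side');P=cloud(c,d);hsv=cv2.cvtColor(im,cv2.COLOR_RGB2HSV)
m=(np.hypot(P[...,0]-.5404,P[...,1]-.2847)<.03)&(hsv[...,1]<90)&(P[...,2]>.146)
q=P[m];print(len(q),np.round(np.percentile(q[:,2],[0,2,5,10,30]),4))
b=(np.hypot(P[...,0]-.5404,P[...,1]-.2847)<.03)&(hsv[...,1]>=90)&(P[...,2]>.1);print(np.percentile(P[b][:,2],[95,99,100]))
w=np.load('pics/w4.npz');d=w['d'];v,u=np.nonzero(d>0);x=(np.c_[u,v]-[w['K'][0,2],w['K'][1,2]])/w['K'][0,0];r=np.linalg.norm(x,axis=1)+1e-9
p=np.c_[x*(np.tan(r)/r)[:,None],np.ones(len(x))]*d[v,u][:,None];p=(p-w['t'])@w['R']
h=cv2.cvtColor(w['im'],cv2.COLOR_RGB2HSV)[v,u]
k=(np.hypot(p[:,0]-.5404,p[:,1]-.2847)<.03)&(h[:,1]<90)&(p[:,2]>.146);print(k.sum(),np.round(np.percentile(p[k][:,2],[0,2,5,10,30]),4))
"
```

```text
1692 [0.1565 0.1735 0.1806 0.1909 0.2254]
[0.45961705 0.52860099 0.53002013]
17886 [0.1684 0.1794 0.1887 0.2029 0.2219]
```

The real tips sit roughly 13 mm behind the reported TCP. I'll open, go 8 mm lower, grip, and check the overlap.

Call:
play_rows(deltas=[[0,0,0,0,0,0,0],[0,0,0,0,0,0,0],[0,0,0,0,0,0,0],[0,0,0,0,0,0,0],[0,0,0,4,0,0,0],[0,0,0,4,0,0,0],[0,0,0,0,0,0,0],[1,0,0,0,0,0,0],[1,0,0,0,0,0,0],[1,0,0,0,0,0,0],[1,0,0,0,0,0,0],[1,0,0,0,0,0,0]], newtons=25)

```text
clock: 9.28
tool_pos: [0.5406, 0.2847, 0.1374]
tcp_rot: [3.141, -0.0, 1.571]
force: [-0.1, 0.1, 2.5]
grip_width: 0.001
finger_force: 1.4
```

```bash
cat >> h.py <<'E'
def tips(x,y):
    from cell import get_image,get_calibration
    im,d=get_image('side');c=get_calibration('side');P=cloud(c,d);hsv=cv2.cvtColor(im,cv2.COLOR_RGB2HSV)
    m=(np.hypot(P[...,0]-x,P[...,1]-y)<.025)&(hsv[...,1]<90)&(P[...,2]>.1)&(P[...,2]<.25)
    q=P[m]; print("grey",np.round(np.percentile(q[:,2],[0,1,2,5]),4))
    b=(np.hypot(P[...,0]-x,P[...,1]-y)<.02)&(hsv[...,1]>=110)&(hsv[...,0]<32)&(P[...,2]>.07)&(P[...,2]<.2);print("brass",np.percentile(P[b][:,2],[95,99,100]).round(4)); return im
E
python3 -c "
from h import *
im=tips(.5404,.2847)
cv2.imwrite('pics/s5.png',cv2.resize(im[200:300,150:270,::-1],None,fx=5,fy=5,interpolation=cv2.INTER_CUBIC))"
```

```text
grey [0.1084 0.1263 0.1441 0.1643]
brass [0.1501 0.1548 0.1566]
```

View pics/s5.png

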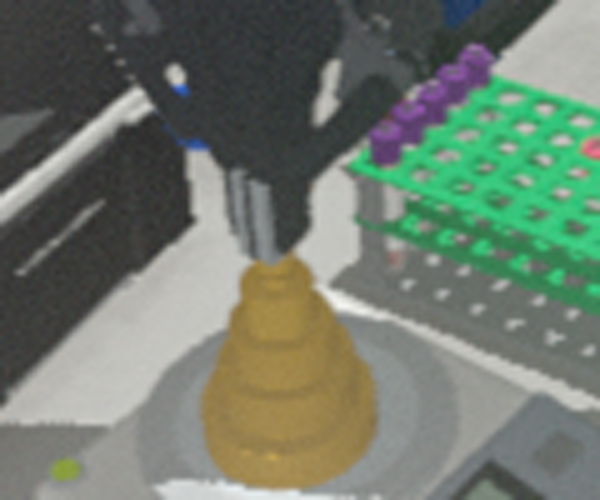

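The shut tips touch the knob top (2.5 N up), so the real tip is about 20 mm behind the reported TCP. I'll lift, open, go to TCP z ≈ 0.127, and grip.

Call:
play_rows(deltas=[[1,0,0,-4,0,0,0],[0,0,0,0,0,0,0],[0,0,0,0,0,0,0],[0,0,0,0,0,0,0],[0,0,0,0,0,0,0],[0,0,0,5,0,0,0],[0,0,0,5,0,0,0],[0,0,0,4,0,0,0],[0,0,0,0,0,0,0],[1,0,0,0,0,0,0],[1,0,0,0,0,0,0],[1,0,0,0,0,0,0],[1,0,0,0,0,0,0],[1,0,0,0,0,0,0]], newtons=25)

```text
clock: 11.08
tool_pos: [0.5406, 0.2847, 0.1274]
tcp_rot: [3.141, -0.0, 1.571]
force: [0.2, -0.8, 2.1]
grip_width: 0.164
finger_force: 24.4
```

```bash
python3 -c "
from h import *
im=tips(.5404,.2847)
from cell import sense
print(sense())
"
```

```text
grey [0.1071 0.1385 0.1497 0.1565]
brass [0.1525 0.1584 0.159 ]
{'clock': 11.125, 'q': array([ 4.84771838e-01,  3.76652531e-01, -1.51462738e-01,  1.04217691e+00,
       -5.67067143e-05,  2.05519422e+00]), 'joint_velocities': array([-1.66622068e-05, -1.43316827e-03, -3.76173445e-04, -2.43955700e-03,
       -1.20547511e-03, -8.16419519e-04]), 'joint_efforts': array([ 1.04470951e-01, -5.52086234e+01,  3.16224039e+01,  9.42725781e-02,
        5.00023866e-02,  3.80098327e-04]), 'tool_pos': array([0.54062146, 0.28471802, 0.12741761]), 'tcp_rot': array([ 3.14112010e+00, -1.84585502e-04,  1.57117030e+00]), 'force': array([0.22119767, 0.08024086, 2.18202542]), 'wrist_torque': array([-0.02131834, -0.04590011, -0.04998405]), 'finger_force': 24.42816585302353, 'grip_width': 0.1713603614832796}
```

Gripped, with width about right and roughly 9 mm overlap. The weight's underside is at TCP z − 1.4 mm. Lift straight up and go above the small case.

Call:
play_rows(deltas=[[1,0,0,0,0,0,0],[1,0,0,-8,0,0,0],[1,0,0,-12,0,0,0],[1,0,0,-15,0,0,0],[1,0,0,-20,0,0,0],[1,0,0,-20,0,0,0],[1,-25,0,0,0,0,0],[1,-45,0,0,0,0,0],[1,-45,0,0,0,0,0],[1,-45,0,0,0,0,0],[1,-45,0,0,0,0,0],[1,-45,0,0,0,0,0],[1,-45,0,0,0,0,0],[1,-45,0,0,0,0,0],[1,-45,-2,0,0,0,0],[1,-45,-2,0,0,0,0],[1,-35,-1,0,0,0,0],[1,-14,0,0,0,0,0],[1,0,0,0,0,0,0],[1,0,0,0,0,0,0]], newtons=40)

```text
clock: 13.62
tool_pos: [0.5354, -0.1934, 0.2021]
tcp_rot: [-3.141, -0.001, 1.572]
force: [0.3, 0.5, 0.4]
grip_width: 0.158
finger_force: 39.0
```

```bash
python3 -c "
from h import *
c,im,d=snap('w6'); felts(c,im)
p=brass(c,im,d,[]); q=p[(abs(p[:,0]-.54)<.05)&(abs(p[:,1]+.19)<.06)];print(len(q),q.min(0),q.max(0))"
```

```text
tcp [ 0.5354 -0.1934  0.2021] [-3.141e+00 -1.000e-03  1.572e+00] t 13.62
felt [ 0.5367 -0.3871] r 0.0229 res 0.0039 px [262. 292.]
felt [ 0.4398 -0.2755] r 0.0372 res 0.0011 px [191. 223.]
felt [ 0.5363 -0.1938] r 0.0183 res 0.0009 px [262. 165.]
felt [ 0.4433 -0.1117] r 0.0304 res 0.0009 px [186.  99.]
1707 [ 0.52322241 -0.20163808  0.20153333] [ 0.54928453 -0.17907925  0.23517946]
```

View pics/w6.png

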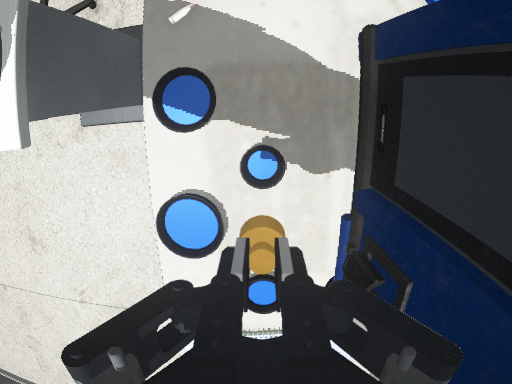

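The held weight's centre is (0.536,-0.193) with its underside at 0.2015, and the small case is at (0.5363,-0.1938), so it's aligned. The wrist picture confirms this is the smallest cup, at (262,165). Lower.

Call:
play_rows(deltas=[[1,0,0,25,0,0,0],[1,0,1,40,0,0,0],[1,0,0,45,0,0,0],[1,0,0,35,0,0,0],[1,0,0,20,0,0,0],[1,0,0,12,0,0,0],[1,0,0,6,0,0,0],[1,0,0,4,0,0,0],[1,0,0,2,0,0,0],[1,0,0,1,0,0,0],[1,0,0,0,0,0,0],[1,0,0,0,0,0,0]])

```text
clock: 15.18
tool_pos: [0.5368, -0.1944, 0.0125]
tcp_rot: [3.141, 0.0, 1.571]
force: [-0.1, -0.5, -1.0]
grip_width: 0.156
finger_force: 39.0
```

Call:
play_rows(deltas=[[1,0,0,1,0,0,0],[1,0,0,0.7,0,0,0],[1,0,0,0.6,0,0,0],[1,0,0,0,0,0,0]])

```text
clock: 15.68
tool_pos: [0.5366, -0.1943, 0.0098]
tcp_rot: [-3.142, -0.0, 1.571]
force: [-0.1, 0.1, 0.2]
grip_width: 0.162
finger_force: 39.0
```

Call:
play_rows(deltas=[[1,0,0,0.5,0,0,0],[1,0,0,0.4,0,0,0],[1,0,0,0,0,0,0]])

```text
clock: 16.05
tool_pos: [0.5368, -0.1944, 0.0094]
tcp_rot: [3.141, 0.0, 1.571]
force: [-1.2, 0.2, 4.9]
grip_width: 0.159
finger_force: 39.6
```

Contact at about 5 N, so it's seated. I'll ease off, release, rise and look.

Call:
play_rows(deltas=[[1,0,0,-0.3,0,0,0],[-0.4,0,0,0,0,0,0],[-0.4,0,0,0,0,0,0],[-0.4,0,0,0,0,0,0],[-0.2,0,0,0,0,0,0],[-0.2,0,0,-15,0,0,0],[-0.2,0,0,-30,0,0,0],[-0.2,0,0,-45,0,0,0],[-0.2,0,0,-45,0,0,0],[-0.2,0,0,-45,0,0,0],[-0.2,0,0,0,0,0,0]])

```text
clock: 17.42
tool_pos: [0.5394, -0.1953, 0.1947]
tcp_rot: [3.134, 0.003, 1.571]
force: [0.4, -0.2, -0.3]
grip_width: 0.601
finger_force: 0.0
```

```bash
cat >> h.py <<'E'
def look(name,x,y,zs):
    c,im,d=snap(name); p=brass(c,im,d,[]); p=p[np.hypot(p[:,0]-x,p[:,1]-y)<.06]
    for z in zs:
        q=p[np.abs(p[:,2]-z)<.003]
        if len(q)>8: h=cv2.minEnclosingCircle((q[:,:2]*1000).astype(np.float32)); print("z",z,len(q),"enc",np.round(h[0],1),round(h[1],1),"z",(np.percentile(q[:,2],[5,50,95])*1000).round(1))
    felts(c,im)
E
python3 -c "
from h import *
look('w7',.536,-.194,[.04,.026])"
```

```text
tcp [ 0.5394 -0.1953  0.1947] [3.134e+00 3.000e-03 1.571e+00] t 17.43
z 0.04 165 enc [ 537.1 -194.5] 8.1 z [38.6 39.8 40.9]
z 0.026 265 enc [ 537.  -194.4] 14.0 z [24.5 25.9 26.9]
felt [ 0.5377 -0.3865] r 0.0238 res 0.0016 px [259. 293.]
felt [ 0.4429 -0.1114] r 0.0303 res 0.0008 px [179.  98.]
```

The small weight is seated: knob top 40 mm, disc top 26 mm, centred. Back to the stack for the medium one.

Call:
play_rows(deltas=[[-0.2,25,0,0,0,0,0],[-0.2,45,0,0,0,0,0],[-0.2,45,0,0,0,0,0],[-0.2,45,0,0,0,0,0],[-0.2,45,0,0,0,0,0],[-0.2,45,0,0,0,0,0],[-0.2,45,0,0,0,0,0],[-0.2,45,0,0,0,0,0],[-0.2,45,2,0,0,0,0],[-0.2,45,1,0,0,0,0],[-0.2,33,1,0,0,0,0],[-0.2,16,0,0,0,0,0],[-0.2,0,0,0,0,0,0],[-0.2,0,0,0,0,0,0]])

```text
clock: 19.23
tool_pos: [0.5403, 0.2834, 0.189]
tcp_rot: [-3.141, 0.001, 1.57]
force: [1.2, -0.5, 0.2]
grip_width: 0.6
finger_force: 0.0
```

```bash
python3 -c "
from h import *
look('w8',.54,.285,[.14,.126,.108,.09])"
```

```text
tcp [0.5403 0.2834 0.189 ] [-3.141e+00  1.000e-03  1.570e+00] t 19.23
z 0.14 331 enc [541.3 284.7] 8.3 z [138.6 139.9 141. ]
z 0.126 1436 enc [541.  284.4] 20.0 z [124.8 126.  127. ]
z 0.108 774 enc [540.5 284.4] 26.1 z [106.6 108.  109.3]
z 0.09 1004 enc [540.7 285.3] 33.0 z [88.8 90.  91.2]
```

Call:
play_rows(deltas=[[-0.2,1,0.6,25,0,0,0],[-0.2,0,0,28,0,0,0],[-0.2,0,0,15,0,0,0],[-0.2,0,0,8,0,0,0],[-0.2,0,0,4,0,0,0],[-0.2,0,0,0,0,0,0],[-0.2,0,0,0,0,0,0],[1,0,0,0,0,0,0],[1,0,0,0,0,0,0],[1,0,0,0,0,0,0],[1,0,0,0,0,0,0],[1,0,0,0,0,0,0]], newtons=40)

```text
clock: 20.78
tool_pos: [0.5412, 0.2858, 0.1097]
tcp_rot: [3.141, -0.0, 1.571]
force: [-0.8, 0.3, 3.8]
grip_width: 0.16
finger_force: 39.2
```

Call:
play_rows(deltas=[[1,0,0,-8,0,0,0],[1,0,0,-14,0,0,0],[1,0,0,-22,0,0,0],[1,0,0,-25,0,0,0],[1,0,0,-21,0,0,0],[1,-25,0,0,0,0,0],[1,-45,0,0,0,0,0],[1,-45,0,0,0,0,0],[1,-45,0,0,0,0,0],[1,-45,0,0,0,0,0],[1,-45,0,0,0,0,0],[1,-45,0,0,0,0,0],[1,-45,0,0,0,0,0],[1,-45,0,0,0,0,0],[1,-45,0,0,0,0,0],[1,-45,-1,0,0,0,0],[1,-45,-1,0,0,0,0],[1,-45,-1,0,0,0,0],[1,-45,0,0,0,0,0]], newtons=40)

```text
clock: 23.15
tool_pos: [0.5365, -0.3264, 0.1988]
tcp_rot: [-3.14, -0.0, 1.57]
force: [0.8, -0.1, -0.9]
grip_width: 0.152
finger_force: 39.0
```

Call:
play_rows(deltas=[[1,-40,0,0,0,0,0],[1,-20,0,0,0,0,0],[1,0,0,0,0,0,0],[1,0,0,0,0,0,0]])

```text
clock: 23.65
tool_pos: [0.5379, -0.3833, 0.1991]
tcp_rot: [-3.141, -0.001, 1.572]
force: [-0.1, 0.3, -1.4]
grip_width: 0.162
finger_force: 39.1
```

```bash
python3 -c "
from h import *
look('w9',.538,-.386,[])
w=np.load('pics/w9.npz');p=brass(w,w['im'],w['d'],[]); q=p[(abs(p[:,0]-.54)<.05)&(abs(p[:,1]+.386)<.06)&(p[:,2]>.15)];print(len(q),np.percentile(q,[1],axis=0),np.percentile(q,99,axis=0))"
```

```text
tcp [ 0.5379 -0.3833  0.1991] [-3.141e+00 -1.000e-03  1.572e+00] t 23.65
felt [ 0.5382 -0.3855] r 0.0243 res 0.001 px [262. 166.]
felt [ 0.4401 -0.2748] r 0.0375 res 0.001 px [180.  78.]
2683 [[ 0.52073434 -0.40256596  0.19985953]] [ 0.55588598 -0.36486264  0.23032121]
```

Call:
play_rows(deltas=[[1,-1.5,0,25,0,0,0],[1,0,0,40,0,0,0],[1,0,0,45,0,0,0],[1,0,0,35,0,0,0],[1,0,0,20,0,0,0],[1,0,0,12,0,0,0],[1,0,0,6,0,0,0],[1,0,0,3,0,0,0],[1,0,0,1.5,0,0,0],[1,0,0,0,0,0,0],[1,0,0,0,0,0,0]])

```text
clock: 25.08
tool_pos: [0.5386, -0.3861, 0.0122]
tcp_rot: [3.141, 0.0, 1.571]
force: [-0.6, -0.5, -1.2]
grip_width: 0.161
finger_force: 39.1
```

Call:
play_rows(deltas=[[1,0,0,0.7,0,0,0],[1,0,0,0.6,0,0,0],[1,0,0,0,0,0,0]])

```text
clock: 25.45
tool_pos: [0.5382, -0.3858, 0.0104]
tcp_rot: [-3.141, -0.0, 1.571]
force: [1.1, -0.6, -1.2]
grip_width: 0.159
finger_force: 39.1
```

Call:
play_rows(deltas=[[1,0,0,0.6,0,0,0],[1,0,0,0.4,0,0,0],[1,0,0,0,0,0,0]])

```text
clock: 25.82
tool_pos: [0.5383, -0.3859, 0.0097]
tcp_rot: [3.141, 0.0, 1.571]
force: [-0.8, 0.6, 1.9]
grip_width: 0.159
finger_force: 39.3
```

Contact. Release, rise and check.

Call:
play_rows(deltas=[[-0.4,0,0,0,0,0,0],[-0.4,0,0,0,0,0,0],[-0.4,0,0,0,0,0,0],[-0.2,0,0,0,0,0,0],[-0.2,0,0,-15,0,0,0],[-0.2,0,0,-30,0,0,0],[-0.2,0,0,-45,0,0,0],[-0.2,0,0,-45,0,0,0],[-0.2,0,0,-45,0,0,0],[-0.2,0,0,0,0,0,0]])

```text
clock: 27.08
tool_pos: [0.5408, -0.3876, 0.1957]
tcp_rot: [3.134, 0.005, 1.571]
force: [-0.2, 0.3, -0.5]
grip_width: 0.595
finger_force: 0.0
```

```bash
python3 -c "
from h import *
look('w10',.538,-.386,[.04,.026])"
```

```text
tcp [ 0.5408 -0.3876  0.1957] [3.134 0.005 1.571] t 27.07
z 0.04 164 enc [ 538.4 -387.4] 8.1 z [38.4 39.8 41. ]
z 0.026 744 enc [ 538.2 -387.3] 20.2 z [24.6 26.  27.2]
felt [ 0.4399 -0.2747] r 0.0374 res 0.0009 px [175.  74.]
```

Call:
play_rows(deltas=[[-0.2,25,0,0,0,0,0],[-0.2,45,0,0,0,0,0],[-0.2,45,0,0,0,0,0],[-0.2,45,0,0,0,0,0],[-0.2,45,0,0,0,0,0],[-0.2,45,0,0,0,0,0],[-0.2,45,0,0,0,0,0],[-0.2,45,0,0,0,0,0],[-0.2,45,0,0,0,0,0],[-0.2,45,0,0,0,0,0],[-0.2,45,0,0,0,0,0],[-0.2,45,0,0,0,0,0],[-0.2,45,1,0,0,0,0],[-0.2,45,1,0,0,0,0],[-0.2,45,0,0,0,0,0],[-0.2,15,0,0,0,0,0],[-0.2,0,0,0,0,0,0],[-0.2,0,0,0,0,0,0]])

```text
clock: 29.38
tool_pos: [0.5398, 0.2828, 0.1892]
tcp_rot: [-3.141, 0.001, 1.57]
force: [0.2, -1.1, -0.1]
grip_width: 0.597
finger_force: 0.0
```

```bash
python3 -c "
from h import *
look('w11',.54,.285,[.122,.108,.09])"
```

```text
tcp [0.5398 0.2828 0.1892] [-3.141e+00  1.000e-03  1.570e+00] t 29.38
z 0.122 285 enc [540.6 284.5] 7.9 z [120.5 121.9 122.9]
z 0.108 2356 enc [540.6 284.4] 26.1 z [106.9 108.  109.1]
z 0.09 1010 enc [540.8 285.3] 32.9 z [88.8 90.  91.3]
```

The medium weight is seated. Now the large one: disc top 0.108, so target TCP z ≈ 0.0905.

Call:
play_rows(deltas=[[-0.2,1.7,0.8,25,0,0,0],[-0.2,0,0,35,0,0,0],[-0.2,0,0,22,0,0,0],[-0.2,0,0,12,0,0,0],[-0.2,0,0,5,0,0,0],[-0.2,0,0,0,0,0,0],[-0.2,0,0,0,0,0,0],[1,0,0,0,0,0,0],[1,0,0,0,0,0,0],[1,0,0,0,0,0,0],[1,0,0,0,0,0,0],[1,0,0,0,0,0,0]], newtons=50)

```text
clock: 30.92
tool_pos: [0.5411, 0.2861, 0.0911]
tcp_rot: [3.141, -0.001, 1.571]
force: [-1.4, -0.4, 6.3]
grip_width: 0.158
finger_force: 48.9
```

Call:
play_rows(deltas=[[1,0,0,-8,0,0,0],[1,0,0,-14,0,0,0],[1,0,0,-25,0,0,0],[1,0,0,-33,0,0,0],[1,0,0,-28,0,0,0],[1,-25,-6,0,0,0,0],[1,-45,-11,0,0,0,0],[1,-45,-11,0,0,0,0],[1,-45,-11,0,0,0,0],[1,-45,-11,0,0,0,0],[1,-45,-11,0,0,0,0],[1,-45,-11,0,0,0,0],[1,-45,-11,0,0,0,0],[1,-40,-11,0,0,0,0],[1,-18,-4,0,0,0,0],[1,0,0,0,0,0,0],[1,0,0,0,0,0,0]])

```text
clock: 33.05
tool_pos: [0.4432, -0.1118, 0.1989]
tcp_rot: [3.141, -0.0, 1.571]
force: [-0.4, 0.7, -2.1]
grip_width: 0.154
finger_force: 49.0
```

```bash
cat >> h.py <<'E'
def held(name,x,y):
    look(name,x,y,[]); w=np.load(f'pics/{name}.npz');p=brass(w,w['im'],w['d'],[]); q=p[(abs(p[:,0]-x)<.05)&(abs(p[:,1]-y)<.06)&(p[:,2]>.15)];print(len(q),np.percentile(q,1,axis=0),np.percentile(q,99,axis=0))
E
python3 -c "
from h import *
held('w12',.443,-.111)"
```

```text
tcp [ 0.4432 -0.1118  0.1989] [ 3.141 -0.     1.571] t 33.05
felt [ 0.4433 -0.1113] r 0.0304 res 0.001 px [261. 164.]
felt [0.7756 0.0574] r 0.0301 res 0.0055 px [491.  59.]
4316 [ 0.41957431 -0.13715663  0.20053994] [ 0.46784381 -0.08761801  0.23080504]
```

Aligned within 1 mm; the felt radius, about 31 mm, confirms the large case.

Call:
play_rows(deltas=[[1,0,0,25,0,0,0],[1,0,0,40,0,0,0],[1,0,0,45,0,0,0],[1,0,0,35,0,0,0],[1,0,0,20,0,0,0],[1,0,0,12,0,0,0],[1,0,0,6,0,0,0],[1,0,0,3,0,0,0],[1,0,0,1.5,0,0,0],[1,0,0,0,0,0,0],[1,0,0,0,0,0,0]])

```text
clock: 34.48
tool_pos: [0.4433, -0.1123, 0.0114]
tcp_rot: [3.141, 0.0, 1.571]
force: [0.2, 0.5, -2.3]
grip_width: 0.158
finger_force: 49.0
```

Call:
play_rows(deltas=[[1,0,0,0.7,0,0,0],[1,0,0,0.6,0,0,0],[1,0,0,0,0,0,0]])

```text
clock: 34.85
tool_pos: [0.4429, -0.1122, 0.0097]
tcp_rot: [-3.142, -0.0, 1.571]
force: [-0.6, -0.6, -1.7]
grip_width: 0.152
finger_force: 49.0
```

Call:
play_rows(deltas=[[1,0,0,0.6,0,0,0],[1,0,0,0.4,0,0,0],[1,0,0,0,0,0,0]])

```text
clock: 35.22
tool_pos: [0.4431, -0.1122, 0.0091]
tcp_rot: [3.141, 0.0, 1.571]
force: [-1.1, 0.8, 4.5]
grip_width: 0.15
finger_force: 49.7
```

Call:
play_rows(deltas=[[1,0,0,-0.2,0,0,0],[-0.4,0,0,0,0,0,0],[-0.4,0,0,0,0,0,0],[-0.4,0,0,0,0,0,0],[-0.2,0,0,0,0,0,0],[-0.2,0,0,-15,0,0,0],[-0.2,0,0,-30,0,0,0],[-0.2,0,0,-45,0,0,0],[-0.2,0,0,-45,0,0,0],[-0.2,0,0,-45,0,0,0],[-0.2,0,0,0,0,0,0]])

```text
clock: 36.6
tool_pos: [0.4458, -0.1129, 0.1936]
tcp_rot: [3.134, 0.002, 1.571]
force: [0.6, -0.7, -1.0]
grip_width: 0.599
finger_force: 0.0
```

```bash
python3 -c "
from h import *
look('w13',.443,-.112,[.04,.026])"
```

```text
tcp [ 0.4458 -0.1129  0.1936] [3.134e+00 2.000e-03 1.571e+00] t 36.6
z 0.04 164 enc [ 443.3 -113.8] 8.1 z [38.7 39.9 41. ]
z 0.026 1389 enc [ 443.4 -113.7] 26.2 z [24.7 26.  27.2]
felt [ 0.4397 -0.2756] r 0.037 res 0.0016 px [256. 278.]
felt [ 0.4428 -0.1122] r 0.0287 res 0.0044 px [258. 154.]
felt [0.7748 0.0571] r 0.03 res 0.005 px [490.  57.]
```

Call:
play_rows(deltas=[[-0.2,25,6,0,0,0,0],[-0.2,45,11,0,0,0,0],[-0.2,45,11,0,0,0,0],[-0.2,45,11,0,0,0,0],[-0.2,45,11,0,0,0,0],[-0.2,45,11,0,0,0,0],[-0.2,45,11,0,0,0,0],[-0.2,45,11,0,0,0,0],[-0.2,40,10,0,0,0,0],[-0.2,17,5,0,0,0,0],[-0.2,0,0,0,0,0,0],[-0.2,0,0,0,0,0,0]])

```text
clock: 38.15
tool_pos: [0.5403, 0.2834, 0.1886]
tcp_rot: [-3.141, 0.001, 1.57]
force: [0.1, 0.5, -0.1]
grip_width: 0.601
finger_force: 0.0
```

```bash
python3 -c "
from h import *
look('w14',.54,.285,[.104,.09])"
```

```text
tcp [0.5403 0.2834 0.1886] [-3.141e+00  1.000e-03  1.570e+00] t 38.15
z 0.104 253 enc [540.7 284.8] 8.1 z [102.5 103.9 105. ]
z 0.09 3523 enc [540.6 285.1] 33.1 z [88.9 90.  91.1]
```

The large weight is seated. Now the largest: target TCP z ≈ 0.0725, firmer grip.

Call:
play_rows(deltas=[[-0.2,1.5,0.3,25,0,0,0],[-0.2,0,0,40,0,0,0],[-0.2,0,0,30,0,0,0],[-0.2,0,0,15,0,0,0],[-0.2,0,0,6,0,0,0],[-0.2,0,0,0,0,0,0],[-0.2,0,0,0,0,0,0],[1,0,0,0,0,0,0],[1,0,0,0,0,0,0],[1,0,0,0,0,0,0],[1,0,0,0,0,0,0],[1,0,0,0,0,0,0]], newtons=75)

```text
clock: 39.7
tool_pos: [0.5412, 0.2866, 0.0737]
tcp_rot: [3.141, -0.0, 1.571]
force: [-1.8, 0.1, 6.2]
grip_width: 0.139
finger_force: 73.3
```

Call:
play_rows(deltas=[[1,0,0,-8,0,0,0],[1,0,0,-14,0,0,0],[1,0,0,-28,0,0,0],[1,0,0,-40,0,0,0],[1,0,0,-35,0,0,0],[1,-25,-5,0,0,0,0],[1,-42,-8,0,0,0,0],[1,-42,-8,0,0,0,0],[1,-42,-8,0,0,0,0],[1,-42,-8,0,0,0,0],[1,-42,-8,0,0,0,0],[1,-42,-8,0,0,0,0],[1,-42,-8,0,0,0,0],[1,-42,-8,0,0,0,0],[1,-42,-8,0,0,0,0],[1,-42,-8,0,0,0,0],[1,-42,-8,0,0,0,0],[1,-42,-8,0,0,0,0],[1,-33,0,0,0,0,0],[1,0,0,0,0,0,0]])

```text
clock: 42.2
tool_pos: [0.4402, -0.2778, 0.1984]
tcp_rot: [3.141, 0.001, 1.568]
force: [0.2, -0.0, -4.2]
grip_width: 0.139
finger_force: 73.6
```

```bash
python3 -c "
from h import *
held('w15',.44,-.275)"
```

```text
tcp [ 0.4402 -0.2778  0.1984] [3.141e+00 1.000e-03 1.568e+00] t 42.2
felt [ 0.4399 -0.2729] r 0.0367 res 0.0047 px [261. 161.]
felt [ 0.4433 -0.111 ] r 0.0302 res 0.0008 px [263.  28.]
7025 [ 0.41008786 -0.30950186  0.20027909] [ 0.47142676 -0.24676488  0.22981283]
```

Call:
play_rows(deltas=[[1,0,0,20,0,0,0],[1,0,0,30,0,0,0],[1,0,0,0,0,0,0],[1,0,0,0,0,0,0]])

```text
clock: 42.75
tool_pos: [0.4408, -0.2753, 0.149]
tcp_rot: [3.141, 0.0, 1.572]
force: [0.5, 0.2, -4.3]
grip_width: 0.138
finger_force: 73.7
```

```bash
python3 -c "
from h import *
held('w16',.44,-.275);w=np.load('pics/w16.npz');p=brass(w,w['im'],w['d'],[]);q=p[(abs(p[:,1]+.275)<.06)&(abs(p[:,0]-.44)<.05)&(p[:,2]>.1)];print(np.percentile(q,[1,99],axis=0))"
```

```text
tcp [ 0.4408 -0.2753  0.149 ] [3.141 0.    1.572] t 42.75
7003 [ 0.41076935 -0.30649975  0.15172032] [ 0.47238267 -0.24420017  0.18920607]
[[ 0.41077411 -0.30648785  0.15069995]
 [ 0.47238144 -0.24420054  0.18886723]]
```

Call:
play_rows(deltas=[[1,1,-1,25,0,0,0],[1,0,0,40,0,0,0],[1,0,0,32,0,0,0],[1,0,0,20,0,0,0],[1,0,0,10,0,0,0],[1,0,0,5,0,0,0],[1,0,0,3,0,0,0],[1,0,0,1.5,0,0,0],[1,0,0,0,0,0,0],[1,0,0,0,0,0,0]])

```text
clock: 44.05
tool_pos: [0.4396, -0.2748, 0.0117]
tcp_rot: [3.141, 0.0, 1.571]
force: [1.5, 0.3, -5.0]
grip_width: 0.138
finger_force: 73.9
```

Call:
play_rows(deltas=[[1,0,0,0.7,0,0,0],[1,0,0,0.6,0,0,0],[1,0,0,0,0,0,0]])

```text
clock: 44.42
tool_pos: [0.4393, -0.2747, 0.0101]
tcp_rot: [-3.142, -0.0, 1.571]
force: [-0.3, 0.4, -5.0]
grip_width: 0.137
finger_force: 73.9
```

Call:
play_rows(deltas=[[1,0,0,0.6,0,0,0],[1,0,0,0.5,0,0,0],[1,0,0,0,0,0,0]])

```text
clock: 44.8
tool_pos: [0.4394, -0.2747, 0.0097]
tcp_rot: [3.141, 0.0, 1.571]
force: [-3.2, 2.4, 6.8]
grip_width: 0.134
finger_force: 74.9
```

Call:
play_rows(deltas=[[1,0,0,-0.3,0,0,0],[1,0,0,0,0,0,0],[-0.4,0,0,0,0,0,0],[-0.4,0,0,0,0,0,0],[-0.4,0,0,0,0,0,0],[-0.2,0,0,0,0,0,0],[-0.2,0,0,-15,0,0,0],[-0.2,0,0,-30,0,0,0],[-0.2,0,0,-45,0,0,0],[-0.2,0,0,-45,0,0,0],[-0.2,0,0,-45,0,0,0],[-0.2,0,0,-30,0,0,0],[-0.2,0,0,-30,0,0,0],[-0.2,0,0,0,0,0,0],[-0.2,0,0,0,0,0,0]])

```text
clock: 46.68
tool_pos: [0.4391, -0.2745, 0.2493]
tcp_rot: [3.142, 0.0, 1.571]
force: [-0.6, 0.4, -0.5]
grip_width: 0.603
finger_force: 0.0
```

```bash
python3 -c "
from h import *
from cell import get_image
look('w17',.44,-.275,[.04,.026]);w=np.load('pics/w17.npz')
for x,y in [(.4433,-.113),(.538,-.3865),(.5368,-.194)]:
  p=brass(w,w['im'],w['d'],[]);p=p[np.hypot(p[:,0]-x,p[:,1]-y)<.05]
  for z in [.04,.026]:
    q=p[abs(p[:,2]-z)<.003]; print(x,z,len(q),q.mean(0).round(4) if len(q) else '')
im,_=get_image('side');cv2.imwrite('pics/s9.png',cv2.resize(im[140:340,140:380,::-1],None,fx=3,fy=3,interpolation=cv2.INTER_CUBIC))"
```

```text
tcp [ 0.4391 -0.2745  0.2493] [3.142 0.    1.571] t 46.67
z 0.04 121 enc [ 439.6 -276.3] 8.1 z [38.6 39.9 41.2]
z 0.026 1724 enc [ 439.9 -276.5] 33.0 z [24.7 25.9 27.2]
felt [ 0.4432 -0.1115] r 0.0301 res 0.0008 px [265.  39.]
0.4433 0.04 132 [ 0.4433 -0.1147  0.0398]
0.4433 0.026 1062 [ 0.4433 -0.1149  0.026 ]
0.538 0.04 82 [ 0.538  -0.3868  0.0399]
0.538 0.026 366 [ 0.538  -0.3824  0.0258]
0.5368 0.04 130 [ 0.5367 -0.1946  0.0397]
0.5368 0.026 200 [ 0.5347 -0.1942  0.0257]
```

View pics/s9.png

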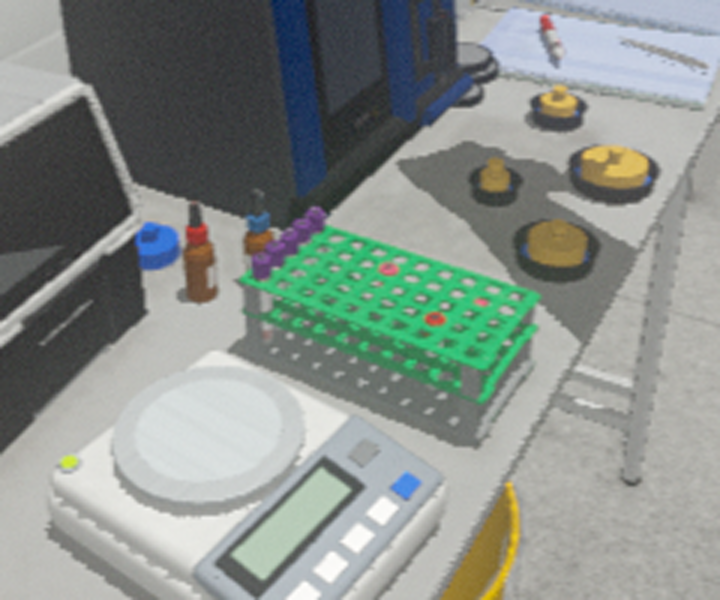

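The final picture shows an empty pan, all four weights seated upright in their cases, and the dropper and the blue look-alike untouched. I'll hand in.

```bash
python3 -c "
from cell import close_job
print(close_job())"
```

```text
the job is handed in; nothing more can be done
None
```

All four weights are off the balance pan, taken from the top in order, and each is seated upright on the felt of its own case; I handed the job in at about 47 s, with the dropper bottle and the blue look-alike untouched, and while I was finding the grip height the closed fingers touched the top knob with about 2.5 N.

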